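# Refit the swarf tray of a bangle grinder

## Robot

A 7-joint arm with a two-finger parallel gripper is mounted at the origin on the work surface. World frame = base frame: x ahead of the robot, y to its left, z up, the work surface at z = 0. Lengths are in m, angles in rad, forces in N, time in s.
With the tool pointing down it reaches from about 0.4 to 0.875 m from the base axis. Payload 19.3 kg.
Tool frame: the origin (TCP) lies at the very end of the fingers, on their centre line; the grasp point (between the pads) lies 19 mm behind it; z points along the fingers, y is the line along which they close (so a half turn about z gives the same grasp; the last joint's range is limited). The gripper opens to 85 mm and grips with 20 to 120 N. Pads are 22 mm wide; open, the fingers measure 114 mm over their backs; the gripper's body (76 mm by 85 mm) begins 54 mm behind the grasp point. The pads swing forward as they close: fully open they stand 13 mm farther back than shut.
Start: joints at [-1.307, 0.521, -0.036, 1.599, 0.021, 1.021, -0.113], TCP at [0.205, 0.59, 0.231] pointing down, gripper open.
Joint ranges: [-2.91, 2.91], [-0.3, 2.13], [-1.5, 1.42], [0.17, 2.43], [-1.26, 4.41], [0.16, 1.93], [-2.52, 2.52]. Speed limits (rad/s): [1.89, 1.89, 2.39, 2.39, 3.01, 3.01, 3.01].

## Interface

Orientations are given as [roll, pitch, yaw] about the fixed x, y, z axes, in that order (R = Rz(yaw) Ry(pitch) Rx(roll)).
In Python, from workcell import bot gives the robot as it stands.
- The arm moves only by the tool servo_tool, never from a script. Its argument "plan" is a list of rows, each a list of 7 numbers: the finger opening in cm, from 0 to 8.54, then the shift along the tool's x, y, z in cm, then the turn, a rotation vector about the tool's x, y, z in degrees. In form: [[fingers, x, y, z, wx, wy, wz], ...]. A call has 1 to 10 rows; each row is the pose to reach, as a shift and turn from the pose commanded when the call began, along the tool's axes at that moment; what a row does not reach only later rows make up. A row lasts 1/10 s, in which the tool goes at most 50 mm and 8.59 degrees, less where a joint would pass 70% of its speed; a pose out of reach is approached as far as the arm can. A call with a gripper value outside its range is refused whole. The fingers move at their own pace and stop on an object; "force" is the grip in N (left out, the last holds). Time passes only in rows, so rows that repeat a pose let the fingers close. It gives the time, the measured TCP pose, the force, the opening and the grip force at its end, in the units of the state.
- bot.observe(): the state, without advancing time (a new reading comes with each control period).
- bot.grab_frame(name): name is "scene" or "top" or "wrist"; returns a dict with "frame" (400x640x3 uint8, blue, green, red), "mtx" (3x3 intrinsics, pixels), "R" (3x3) and "t" (3): a world point X has camera coordinates R X + t; the wrist camera has in their place "T_tool_cam" (4x4, takes a point from camera to tool coordinates, whose origin is the TCP and whose axes are the flange's). Camera axes: x right, y down, z forward; pixel columns grow to the right and rows downward; lengths in m; the calibration is good to about 2 mm. A picture is of the moment at which its call begins: read the wrist's pose just before it. There is no depth.
- bot.job_done(): hands the job in; it is judged then, once.
The state is a dict: "clock": time; "qpos": joint angles; "qd": joint speeds; "joint_efforts": joint torques, N m; "position": TCP position; "tool_rot": TCP orientation; "force": force on the tool from outside, world axes, zero at the start; "moment": the same for the moment, N m; "grip_width": finger opening in m; "finger_force": force on a finger pad.
Only numpy, scipy, OpenCV 4.12 (cv2) and the standard library are available. Lean on these libraries where they do the work, as an engineer would, in place of code of your own. Each camera call takes 0.05 s, during which the arm holds its last target. There are 200 camera calls.

## Task

Get the grinder ready for the next piece: first clear the orange bangle off the apron in front of the tray bay by threading it flat over the brass post of the bangle stand, down on its wooden base. Then slide the empty steel swarf tray into the bay under the grinding wheel, handle outwards, until it is fully home against the stop, and let go. Do not bump the diamond wheel or chuck, and leave everything else on the bench where it is.

Things in the scene. Friction and masses are not known exactly. Their poses are not given: they have to be found in the camera images.
- grinder: Cream bangle grinder, fixed. Origin: on the bench (its z = 0) under the middle of the tray bay's mouth; x points level into the bay, z up. A flat apron and foot plate, 6 mm thick, 180 mm wide, runs from x = -120 to 200 mm. The base housing with the bay in it is 180 mm wide, 60 mm high, from x = 0 to 200.
- bay_mouth (a point): Middle of the mouth's sill: x = 0, z = 6 mm (bay floor, level with the apron) in the grinder's frame, same axes. Bay 100 mm wide (y = -50 to 50), roof underside at z = 40 mm. Two rigid dark steel fences on the apron, 6 mm thick, tops at z = 26 mm, funnel into the mouth: inner faces from y = +-50 at x = 0 to y = +-80 at x = -90 mm.
- bay_stop (a point): Rigid stop at the blind end of the bay, hidden inside: x = 122, y = 0, z = 6 mm in the grinder's frame, same axes.
- motor (a point): Front of the yellow and black motor on the grinder's column: x = 72, y = 0, z = 175 mm in the grinder's frame. Motor axis along x, radius 53 mm, from x = 72 to 215.
- wheel: Brass-coloured concave diamond wheel (70 mm dia., x = -33 to 18 mm) and steel chuck on the motor shaft. Origin on its level axis, which runs along x, 175 mm straight above the grinder's origin. It overhangs the mouth (lowest 140 mm over the bench): an upright gripper on the handle of a tray that is home hits it, so lean the tool 30 to 45 degrees back from the bay, fingers pointing into it and down.
- tray: Loose empty steel tray, about 160 g, flat on the bench. Origin: centre of the pan's underside; z up, x from handle to nose (nose enters first). Pan 120 x 96 x 24 mm (x = -60 to 60), walls 3 mm. Red handle: upright slab 14 mm thick in y, x = -111 to -60, z = 4 to 44 mm. Fully home: nose at the stop, origin at x = 62, y = 0, z = 6 mm in the grinder's frame.
- tray_handle (a point): Point in the handle to pinch: x = -92, y = 0, z = 30 mm in the tray's frame; same axes as the tray. Pinch along y.
- bangle: Loose orange rigid bangle, a ring 80 mm outside, 60 mm inside, 18 mm high, about 50 g, lying flat on the apron in front of the bay (on the 6 mm plate, centre 75 to 90 mm out from the mouth). Origin: centre of the hole at the underside; z is its axis.
- stand: Bangle stand, fixed: round dark wooden base 92 mm in diameter, 10 mm high, with a brass post 14 mm in diameter rising from its centre to 60 mm above the bench. Origin: centre of the underside; z up.
- jar: Bystander: jar, 56 mm in diameter, 70 mm high; origin centre of underside. It stands left of the apron, like the stand; the two may have changed places.
- jade: Bystander: green bangle lying on the bench, 78 mm outside, 60 mm inside, 14 mm high; origin centre of underside.
- stick: Bystander: terracotta dressing stick, 100 x 22 x 22 mm, lying along its x; origin centre of underside.
- driver: Bystander: screwdriver, 140 mm, lying along its x.
- caliper: Bystander: caliper lying flat, 160 mm along its x, 75 mm across, 10 mm high; origin near the middle of the beam's underside.
- spray: Bystander: amber bottle, 60 mm in diameter, 160 mm high; origin centre of underside.
- mug: Bystander: blue mug, 76 mm in diameter, 85 mm high; origin centre of underside.
- burrs: Fixed bystander: wooden rack of burrs, 100 mm along its x, 60 mm across, 67 mm high with the burrs; origin centre of underside.

How it is judged:
On the way, in this order (a step that is already met when the one before it is completed fails the run):
1. the orange bangle lies flat over the post on the stand's base, released (horizontal distance between bangle and stand below 0.026 m and z of bangle in the frame of stand below 0.016 m and angle between the z axis of bangle and the z axis of stand, either way round below 0.15 rad and contact force between the fingers and bangle below 0.1 N), for 0.2 s.
2. the tray is home in the bay (x of tray in the frame of grinder above 0.056 m and z of tray in the frame of grinder below 0.012 m and angle between the x axis of tray and the x axis of grinder, either way round below 0.06 rad), for 0.2 s.
At the end, for the whole second after the job is handed in: The tray stands on the bay floor, handle outwards, its nose within 6 mm of the stop, square to the bay within 0.06 rad, at rest; the orange bangle lies flat (within 0.15 rad) round the post on the stand's base (underside within 6 mm of the base), at rest; both released (all of step 2 and horizontal distance between bangle and stand below 0.026 m and z of bangle in the frame of stand below 0.016 m and angle between the z axis of bangle and the z axis of stand, either way round below 0.15 rad and linear speed of each of bangle, tray below 0.02 m/s and x of tray in the frame of grinder below 0.066 m and y of tray in the frame of grinder between -0.006 and 0.006 m and angle between tray's own z axis and vertical below 0.06 rad); the robot touches nothing.
It fails at once if the wheel or chuck is bumped (over 3 N) (contact force between wheel and anything else above 3 N).
It fails at once if a bystander is moved more than 30 mm (distance of any of jar, jade, stick, driver, caliper, spray, mug from where it was at the start of the episode above 0.03 m).
It also fails if it takes over 72 s, if anything falls off the work surface, if the arm or the gripper's body presses on something with over 40 N, if the wrist force passes 120 N, or if a joint passes its speed limit or range.

## Working session

There is one attempt and no reset: what is moved stays moved. The work goes in short steps, Python scripts to look and compute and a tool call to move; the robot and the scene stay as the last step left them, time stands still between calls to the robot, and variables do not carry over. Pictures are saved under pics/ and viewed, at most 10 in all, crops included, and the job is handed in when it is done.

Besides the shell and the picture viewer there is one more tool, called as a command line: name --pt "numbers of a row" for each row, then --argument value for the rest. servo_tool: Moves the arm, as the interface text tells. Its arguments: {"type":"object","properties":{"plan":{"type":"array","items":{"type":"array","items":{"type":"number"}}},"force":{"type":"number"}},"required":["plan"]}

```bash
mkdir -p pics; ls; python3 - <<'E'
from workcell import bot
import cv2,numpy as np,pickle
s=bot.observe();print(s)
for n in("scene","top"):
    f=bot.grab_frame(n);pickle.dump(f,open(f"pics/{n}.pkl","wb"));cv2.imwrite(f"pics/{n}0.png",f["frame"])
    print(n,f["mtx"].tolist(),np.round(f["R"],4).tolist(),np.round(f["t"],4).tolist())
E
```

```text
pics
{'clock': 0.0, 'qpos': array([-1.30720528,  0.52204668, -0.03631943,  1.60001516,  0.02122217,
        1.02110051, -0.11279808]), 'qd': array([ 0.00048455, -0.00037918,  0.00224003, -0.00129709, -0.00057506,
       -0.00121289, -0.00027597]), 'joint_efforts': array([ 1.16762760e-03, -9.27083445e+01,  1.98037572e+00, -3.69937456e+01,
        1.79174496e-02,  8.06078722e-03,  1.78907521e-05]), 'position': array([0.20469941, 0.5901607 , 0.23070291]), 'tool_rot': array([-3.14041342e+00,  1.07817858e-04,  2.80779842e+00]), 'force': array([ 0.24232028, -0.71113835, -0.1288277 ]), 'moment': array([ 0.04148473, -0.02841567, -0.00268108]), 'finger_force': 0.0, 'grip_width': 0.08525587926942281}
scene [[403.6299350310053, 0.0, 315.8097211589373], [0.0, 403.6299350310053, 204.15419971969604], [0.0, 0.0, 1.0]] [[-0.8062, 0.5915, 0.0111], [0.4276, 0.5956, -0.68], [-0.4088, -0.5435, -0.7331]] [0.4444, -0.1557, 1.491]
top [[464.1152137455617, 0.0, 318.7907210094979], [0.0, 464.1152137455617, 195.6715513467637], [0.0, 0.0, 1.0]] [[0.0009, -0.9999, -0.0137], [-0.9841, 0.0016, -0.1779], [0.1779, 0.0137, -0.984]] [0.0383, 0.5733, 1.6578]
```

View pics/top0.png

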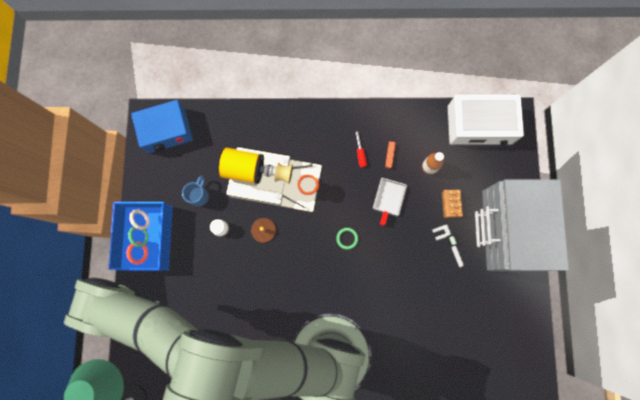

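View pics/scene0.png

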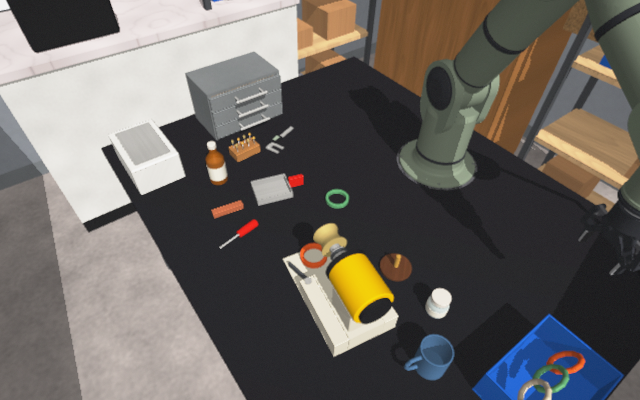

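The top view shows the grinder at about (270,178) with the bay opening to the right. The orange bangle is at (308,185), the stand post at (263,230), and the jar at (219,228). The tray is at (390,197) with its handle at (384,218). The scene view agrees.

```bash
cat > h.py <<'E'
import numpy as np,cv2,pickle
from scipy.spatial.transform import Rotation as Ro
def cam(f,s=None):
    """returns centre C and cam->world rotation"""
    if "R" in f: return -f["R"].T@f["t"], f["R"].T
    Rt=Ro.from_euler("xyz",s["tool_rot"]).as_matrix(); T=f["T_tool_cam"]
    return Rt@T[:3,3]+s["position"], Rt@T[:3,:3]
def cast(f,uv,z,s=None):
    C,R=cam(f,s); uv=np.atleast_2d(np.float64(uv)); K=f["mtx"]
    d=np.c_[(uv-K[:2,2])/[K[0,0],K[1,1]],np.ones(len(uv))]@R.T
    return C+d*((z-C[2])/d[:,2])[:,None]
def proj(f,X,s=None):
    C,R=cam(f,s); p=(np.atleast_2d(X)-C)@R@f["mtx"].T; return p[:,:2]/p[:,2:]
def mask(f,lo,hi,roi=None):
    m=cv2.inRange(cv2.cvtColor(f["frame"],cv2.COLOR_BGR2HSV),lo,hi)
    if roi:
        k=np.zeros_like(m);x0,y0,x1,y1=roi;k[y0:y1,x0:x1]=255;m&=k
    return m
def big(m): return max(cv2.findContours(m,cv2.RETR_EXTERNAL,cv2.CHAIN_APPROX_NONE)[0],key=cv2.contourArea)[:,0]
E
python3 - <<'E'
from h import *
f=pickle.load(open("pics/top.pkl","rb"));im=f["frame"]
hsv=cv2.cvtColor(im,cv2.COLOR_BGR2HSV)
for p in [(300,187),(263,222),(255,235),(384,219),(392,193),(318,190),(240,165),(283,168)]: print(p,hsv[p[1],p[0]])
roi=(290,165,330,205)
b=big(mask(f,(3,120,100),(14,255,255),(295,170,325,200)));(c,r)=cv2.minEnclosingCircle(b);print("bangle",c,r,cast(f,[c],.02))
b=big(mask(f,(0,60,30),(25,255,200),(245,212,282,250)));(c,r)=cv2.minEnclosingCircle(b);print("stand",c,r,cast(f,[c],.01))
b=big(mask(f,(0,180,100),(8,255,255),(370,200,400,235)));print("handle",cv2.minAreaRect(b),cast(f,[cv2.minAreaRect(b)[0]],.03))
b=big(mask(f,(0,0,120),(180,60,255),(365,170,415,222)));r=cv2.minAreaRect(b);print("pan",r);print(cast(f,cv2.boxPoints(r),.024))
b=big(mask(f,(5,0,110),(40,120,255),(220,140,330,215)));r=cv2.minAreaRect(b);print("grinder",r);print(cast(f,cv2.boxPoints(r),.006))
cv2.imwrite("pics/c.png",np.hstack([cv2.resize(im[140:250,205:335],None,fx=5,fy=5,interpolation=2)]))
E
```

```text
(300, 187) [  8 125 228]
(263, 222) [ 11 152 139]
(255, 235) [ 10 151 147]
(384, 219) [  1 223 247]
(392, 193) [ 15   4 235]
(318, 190) [ 3 92 72]
(240, 165) [ 29 245 247]
(283, 168) [ 25 111 238]
bangle (308.22222900390625, 184.44444274902344) 10.787031173706055 [[0.62209542 0.07839336 0.02      ]]
stand (263.094482421875, 229.61416625976562) 13.167720794677734 [[0.45245461 0.24637563 0.01      ]]
handle ((383.5943603515625, 218.16981506347656), (5.357061386108398, 12.63716983795166), 15.94539737701416) [[ 0.49243443 -0.20092561  0.03      ]]
pan ((389.4244689941406, 196.26414489746094), (27.609468460083008, 32.96653366088867), 15.945395469665527)
[[ 0.5301652  -0.15811988  0.024     ]
 [ 0.65079364 -0.19449911  0.024     ]
 [ 0.62145213 -0.29322438  0.024     ]
 [ 0.50162244 -0.25580046  0.024     ]]
grinder ((273.7626037597656, 178.6214599609375), (89.76702880859375, 51.73649978637695), 10.784297943115234)
[[0.58226427 0.39521395 0.006     ]
 [0.78207203 0.36503643 0.006     ]
 [0.71422426 0.02385309 0.006     ]
 [0.51755706 0.06036703 0.006     ]]
```

View pics/c.png

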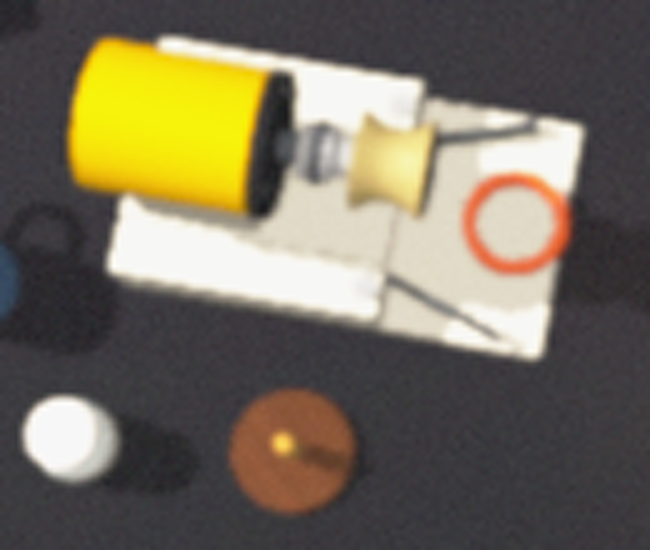

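The crop shows these, converted to full-image pixels:
- Apron outer corners: (321.6,165.2) and (313.6,211.4)
- Housing top front corners: (289.4,156) and (281,204)
- Bangle centre: (308.5,184.6)

Next I'll combine these for the grinder pose.

```bash
python3 - <<'E'
from h import *
f=pickle.load(open("pics/top.pkl","rb"))
A=cast(f,[(321.6,165.2),(313.6,211.4)],.006);H=cast(f,[(289.4,156),(281,204)],.06);B=cast(f,[(237.4,147.6),(227,194.4)],.06)
for n,P in zip("AHB",(A,H,B)): print(n,P.tolist(),np.linalg.norm(P[0]-P[1]))
a,h,b=[P.mean(0)[:2] for P in (A,H,B)]
print(h-a,np.linalg.norm(h-a),np.degrees(np.arctan2(*(h-a)[::-1])),np.linalg.norm(b-h),np.degrees(np.arctan2(*(b-h)[::-1])))
d=A[0]-A[1];print("from apron edge",np.degrees(np.arctan2(d[1],d[0]))+90);d=H[0]-H[1];print(np.degrees(np.arctan2(d[1],d[0]))+90)
ang=np.radians(100);
th=np.radians(99.5);u=np.array([np.cos(th),np.sin(th)]);v=np.array([-u[1],u[0]])
o=h
for p in [(0.6221,0.0784),(.4524,.2464)]: print((p-o)@u,(p-o)@v)
E
```

```text
A [[0.7000748080975578, 0.028048702164989323, 0.006000000000000005], [0.5214695919966899, 0.05817142785105746, 0.006000000000000005]] 0.18112758437409765
H [[0.7221661965095508, 0.14759622847948292, 0.06000000000000005], [0.5410557717722617, 0.17614643986047054, 0.06000000000000005]] 0.18334694030285956
B [[0.7551840376459037, 0.34288379864884244, 0.06000000000000005], [0.5770808086457835, 0.3754941767245163, 0.06000000000000005]] 0.18106406860144186
[0.02083878 0.11876127] 0.12057567737925096 80.0477474850749 0.20031471773264473 80.07633258077266
from apron edge 80.42684991289083
81.04162537258067
-0.0807568098711153 0.02315729057737612
0.11294774990169659 0.16280195937365038
```

```bash
cat >> h.py <<'E'
def rel(s,p,R):
    """shift in cm and turn in deg in tool axes from state s to world pose"""
    R0=Ro.from_euler("xyz",s["tool_rot"]); return np.round(R0.inv().apply(np.array(p)-s["position"])*100,2),np.round((R0.inv()*R).as_rotvec(degrees=True),2)
down=lambda yaw:Ro.from_euler("xyz",[180,0,yaw],degrees=True)
GO=np.array([.6316,.1619,0]);GR=Ro.from_euler("z",80.2,degrees=True)
E
python3 - <<'E'
from h import *
from workcell import bot
s=bot.observe();print(rel(s,[.616,.044,.24],down(170.2)))
print(np.round(bot.grab_frame("wrist")["T_tool_cam"],3).tolist())
E
```

```text
(array([-56.75, -38.13,  -0.88]), array([-0.06,  0.  , -9.33]))
[[-0.001, -0.953, -0.302, 0.077], [1.0, -0.001, 0.0, -0.0], [-0.001, -0.302, 0.953, -0.143], [0.0, 0.0, 0.0, 1.0]]
```

servo_tool --pt "8.5 -56.8 -38.1 -1.5 0 0 -9.3" --pt "8.5 -56.8 -38.1 -1.5 0 0 -9.3" --pt "8.5 -56.8 -38.1 -1.5 0 0 -9.3" --pt "8.5 -56.8 -38.1 -1.5 0 0 -9.3" --pt "8.5 -56.8 -38.1 -1.5 0 0 -9.3" --pt "8.5 -56.8 -38.1 -1.5 0 0 -9.3" --pt "8.5 -56.8 -38.1 -1.5 0 0 -9.3" --pt "8.5 -56.8 -38.1 -1.5 0 0 -9.3" --pt "8.5 -56.8 -38.1 -1.5 0 0 -9.3" --pt "8.5 -56.8 -38.1 -1.5 0 0 -9.3"

```text
clock: 1.15
position: [0.5066, 0.1895, 0.2424]
tool_rot: [3.142, 0.0, 2.97]
force: [0.5, -0.1, -0.6]
grip_width: 0.0849
finger_force: 0.0
```

```bash
python3 - <<'E'
from h import *
from workcell import bot
s=bot.observe();print(s["position"],s["tool_rot"],rel(s,[.616,.044,.24],down(170.2)),s["qpos"])
E
```

```text
[0.50664398 0.18949939 0.24237225] [3.14153652e+00 5.89470712e-05 2.97020198e+00] (array([-13.26, -12.47,   0.24]), array([ 0.  ,  0.  , -0.02])) [-0.50765069  0.37567397  0.05290409  1.81317453 -0.02381152  0.95327491
  0.95476315]
```

servo_tool --pt "8.5 -13.3 -12.5 0 0 0 0" --pt "8.5 -13.3 -12.5 0 0 0 0" --pt "8.5 -13.3 -12.5 0 0 0 0" --pt "8.5 -13.3 -12.5 0 0 0 0" --pt "5 -13.3 -12.5 0 0 0 0" --pt "3.5 -13.3 -12.5 0 0 0 0" --pt "3.5 -13.3 -12.5 0 0 0 0"

```text
clock: 1.85
position: [0.615, 0.0465, 0.2421]
tool_rot: [3.141, -0.001, 2.971]
force: [-0.6, 0.1, -0.2]
grip_width: 0.0435
finger_force: 0.0
```

```bash
python3 - <<'E'
from h import *
from workcell import bot
s=bot.observe();f=bot.grab_frame("wrist");pickle.dump((s,f),open("pics/w1.pkl","wb"));cv2.imwrite("pics/w1.png",f["frame"])
print(s["position"],s["tool_rot"],s["grip_width"])
b=big(mask(f,(3,120,100),(14,255,255)));(c,r)=cv2.minEnclosingCircle(b);print("bangle",c,r,cast(f,[c],.024,s))
P=cast(f,b,.024,s)[:,:2];c,r=cv2.minEnclosingCircle(P.astype(np.float32));print(c,r)
E
```

```text
[0.61500206 0.04649017 0.2421029 ] [ 3.14131259e+00 -6.29491307e-04  2.97119508e+00] 0.04353014124667329
bangle (354.31610107421875, 163.47335815429688) 33.37016677856445 [[0.6202157  0.08277935 0.024     ]]
(0.6209193468093872, 0.08217126876115799) 0.03994787856936455
```

View pics/w1.png

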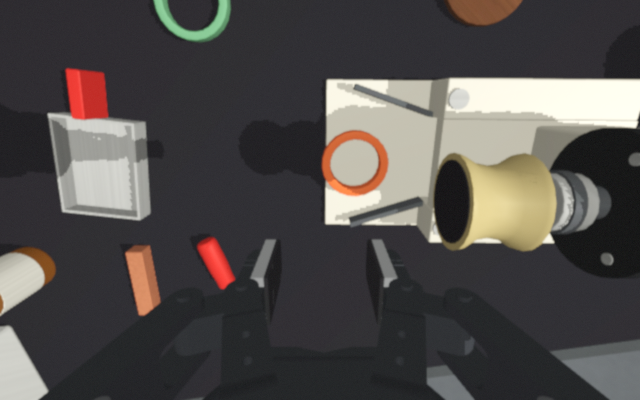

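The wrist view shows the bangle at (354,163) and the apron's front edge running from (326,80) to (326,225). The tray is at (100,165) with its handle at (87,94). Next I'll refine all of these.

```bash
python3 - <<'E'
from h import *
from workcell import bot
s=bot.observe();f=bot.grab_frame("wrist");print(s["position"],s["grip_width"])
P=cast(f,big(mask(f,(3,120,100),(14,255,255),(310,120,400,205))),.024,s)[:,:2];c,r=cv2.minEnclosingCircle(P.astype(np.float32));print("bangle",c,r)
bc=np.array([*c,0])
for z,n in((.006,"apron"),):
    m=mask(f,(0,0,150),(40,80,255),(315,60,432,235)); b=big(m);q=cv2.minAreaRect(cast(f,b,z,s)[:,:2].astype(np.float32));print(n,cv2.boxPoints(q),q[1:])
hb=big(mask(f,(0,180,100),(8,255,255),(55,55,120,125)))
# top face of handle z=.044
q=cv2.minAreaRect(cast(f,hb,.044,s)[:,:2].astype(np.float32));print("handle@.044",cv2.boxPoints(q).tolist(),q)
m=mask(f,(0,0,110),(180,60,255),(40,100,165,225));q=cv2.minAreaRect(cast(f,big(m),.024,s)[:,:2].astype(np.float32));print("pan",cv2.boxPoints(q).tolist(),q)
print("bangle in grinder",GR.inv().apply(bc-GO))
p=bc-.035*GR.apply([1,0,0]);print("pinch",p,rel(s,[p[0],p[1],.1],down(170.2)))
E
```

```text
[0.6150217  0.04670314 0.24227898] 0.03607836293553622
bangle (0.6204333305358887, 0.08255394548177719) 0.04007132351398468
apron [[0.520089   0.06495763]
 [0.69915086 0.03396244]
 [0.7219743  0.16581519]
 [0.5429124  0.19681038]] ((0.1338135004043579, 0.18172462284564972), 80.1795425415039)
handle@.044 [[0.465395450592041, -0.19863314926624298], [0.5125893950462341, -0.2124864012002945], [0.5236563086509705, -0.17478476464748383], [0.47646236419677734, -0.1609315127134323]] ((0.49452587962150574, -0.1867089569568634), (0.0392923578619957, 0.04918515682220459), 73.6409912109375)
pan [[0.4995386302471161, -0.2528515160083771], [0.6189128160476685, -0.2882806956768036], [0.6503820419311523, -0.18224897980690002], [0.5310078859329224, -0.1468198001384735]] ((0.5749603509902954, -0.21755024790763855), (0.11060304939746857, 0.12452076375484467), 73.4695816040039)
bangle in grinder [-0.0800889  -0.00250173  0.        ]
pinch [0.614476   0.04806467 0.        ] (array([ 0.07,  0.12, 14.23]), array([ 0.02, -0.02,  0.06]))
```

servo_tool --pt "3.2 0 0.1 5 0 0 0" --pt "3.2 0 0.1 10 0 0 0" --pt "3.2 0 0.1 13 0 0 0" --pt "3.2 0 0.1 13 0 0 0" --pt "3.2 0 0.1 13 0 0 0"

```text
clock: 2.45
position: [0.6159, 0.047, 0.1132]
tool_rot: [3.141, 0.0, 2.971]
force: [-0.5, 0.0, 1.2]
grip_width: 0.0319
finger_force: 0.0
```

```bash
python3 - <<'E'
from h import *
from workcell import bot
s=bot.observe();f=bot.grab_frame("wrist");cv2.imwrite("pics/w2.png",f["frame"]);print(s["position"],s["grip_width"])
P=cast(f,big(mask(f,(3,120,100),(14,255,255))),.024,s)[:,:2];c,r=cv2.minEnclosingCircle(P.astype(np.float32));print("bangle",c,r)
e=np.linspace(0,2*np.pi,9)[:-1];bc=np.array([*c,0])
p=bc-.035*GR.apply([1,0,0]);print("pinch",p,rel(s,[p[0],p[1],.01],down(170.2)))
E
```

```text
[0.6158738  0.04700115 0.11324734] 0.031863457413009416
bangle (0.6198486685752869, 0.08296921104192734) 0.040503744035959244
pinch [0.61389134 0.04847993 0.        ] (array([ 0.22,  0.11, 10.32]), array([0.01, 0.01, 0.01]))
```

View pics/w2.png

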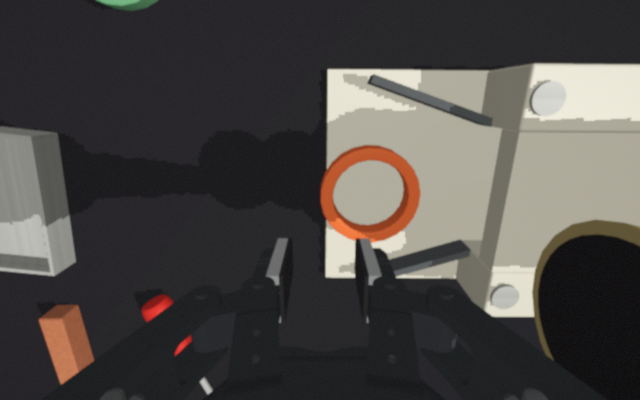

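The wrist view shows the left bangle wall at (325,190), centred between the fingers at (285,240) and (362,240). I'll descend and pinch.

servo_tool --pt "3.0 0.2 0.1 5 0 0 0" --pt "3.0 0.2 0.1 8 0 0 0" --pt "3.0 0.2 0.1 9.5 0 0 0" --pt "3.0 0.2 0.1 10.3 0 0 0" --pt "3.0 0.2 0.1 10.4 0 0 0" --pt "0.5 0.2 0.1 10.4 0 0 0" --pt "0.5 0.2 0.1 10.4 0 0 0" --pt "0.5 0.2 0.1 10.4 0 0 0" --pt "0.5 0.2 0.1 10.4 0 0 0" --pt "0.5 0.2 0.1 10.4 0 0 0" --force 30

```text
clock: 3.5
position: [0.6149, 0.0479, 0.0098]
tool_rot: [3.141, 0.002, 2.97]
force: [-1.5, -0.8, 7.9]
grip_width: 0.0104
finger_force: 28.7
```

servo_tool --pt "0.5 0 0 -3 0 0 0" --pt "0.5 0 0 -7 0 0 0" --pt "0.5 0 0 -9.8 0 0 0" --pt "0.5 5 0 -9.8 0 0 0" --pt "0.5 10 0 -9.8 0 0 0" --pt "0.5 15 0 -9.8 0 0 0" --pt "0.5 19.4 2 -9.8 0 0 0" --pt "0.5 19.4 2 -9.8 0 0 0" --pt "0.5 19.4 2 -9.8 0 0 0" --pt "0.5 19.4 2 -9.8 0 0 0"

```text
clock: 4.5
position: [0.4272, 0.1004, 0.1068]
tool_rot: [3.141, 0.001, 2.969]
force: [-0.0, -0.5, -0.5]
grip_width: 0.0109
finger_force: 28.5
```

```bash
python3 - <<'E'
from h import *
from workcell import bot
s=bot.observe();f=bot.grab_frame("wrist");cv2.imwrite("pics/w3.png",f["frame"]);print(s["position"],s["grip_width"],s["finger_force"])
Pb=cast(f,big(mask(f,(3,150,120),(14,255,255))),s["position"][2]-.0038+.018,s)[:,:2];c,r=cv2.minEnclosingCircle(Pb.astype(np.float32));print("bangle",c,r,c-s["position"][:2])
print("expected stand px",proj(f,[.4524,.2464,.01],s))
E
```

```text
[0.42718358 0.10044418 0.10675165] 0.010851341089623314 28.505081058538053
bangle (0.42984098196029663, 0.13465572893619537) 0.041577957570552826 [0.0026574  0.03421155]
expected stand px [[504.45344854 194.59838356]]
```

View pics/w3.png

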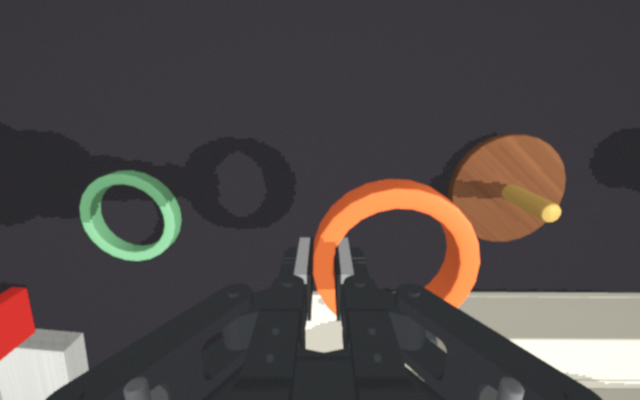

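The bangle is held flat in the pads. The stand base is at about (508,188) and the post top at (552,213).

```bash
python3 - <<'E'
from h import *
from workcell import bot
s=bot.observe();f={**bot.grab_frame("wrist")}
m=mask(f,(0,50,30),(30,255,255),(451,120,600,260))
ys,xs=np.nonzero(m); 
m2=mask(f,(20,100,100),(32,255,255),(490,170,580,230));b2=big(m2)
k=mask(f,(3,60,40),(17,200,190),(451,125,575,235));b=big(k)
P=cast(f,b,.01,s)[:,:2].astype(np.float32);c,r=cv2.minEnclosingCircle(P);print("stand",c,r)
print("posttop",cast(f,[(552,213)],.06,s),"post base",cast(f,[(508,191)],.01,s))
off=np.array([.0045,.0348])
t=np.array(c)-off;print(t,rel(s,[*t,.1067],down(170.2)))
E
```

```text
stand (0.44876232743263245, 0.2510535717010498) 0.05103195086121559
posttop [[0.44957861 0.24931043 0.06      ]] post base [[0.44961378 0.24887534 0.01      ]]
[0.44426233 0.21625357] (array([ 3.000e-01,  1.172e+01, -1.000e-02]), array([ 0.02,  0.06, -0.09]))
```

servo_tool --pt "0.5 0.2 5 0 0 0 0" --pt "0.5 0.2 10 0 0 0 0" --pt "0.5 0.2 11.6 0 0 0 0" --pt "0.5 0.2 11.6 0 0 0 0" --pt "0.5 0.2 11.6 3 0 0 0" --pt "0.5 0.2 11.6 6 0 0 0" --pt "0.5 0.2 11.6 8 0 0 0" --pt "0.5 0.2 11.6 8.8 0 0 0" --pt "0.5 0.2 11.6 9.0 0 0 0" --pt "0.5 0.2 11.6 9.0 0 0 0"

```text
clock: 5.6
position: [0.4439, 0.2141, 0.0166]
tool_rot: [-3.141, -0.001, 2.969]
force: [-2.2, -3.5, 0.9]
grip_width: 0.0104
finger_force: 32.6
```

Release slightly (clear of the post), hold, then rise.

servo_tool --pt "2.0 0 0 0 0 0 0" --pt "2.0 0 0 0 0 0 0" --pt "2.0 0 0 0 0 0 0" --pt "2.0 0 0 0 0 0 0" --pt "2.0 0 0 -3 0 0 0" --pt "2.0 0 0 -7 0 0 0" --pt "2.0 0 0 -12 0 0 0" --pt "3.0 0 -5 -15 0 0 0" --pt "3.0 0 -10 -18 0 0 0" --pt "3.0 0 -10 -18 0 0 0"

```text
clock: 6.6
position: [0.427, 0.1129, 0.1993]
tool_rot: [3.14, 0.003, 2.966]
force: [-0.5, 1.3, 0.1]
grip_width: 0.0296
finger_force: 0.0
```

```bash
python3 - <<'E'
from h import *
from workcell import bot
s=bot.observe();f=bot.grab_frame("wrist");cv2.imwrite("pics/w4.png",f["frame"]);print(s["position"],s["grip_width"],s["qpos"])
P=cast(f,big(mask(f,(3,150,120),(14,255,255))),.028,s)[:,:2];print("bangle",cv2.minEnclosingCircle(P.astype(np.float32)))
E
```

```text
[0.42702155 0.11285883 0.19927222] 0.0296170885195887 [-0.49938659  0.27780947  0.12805252  2.10295516 -0.05017235  0.76028402
  1.05493941]
bangle ((0.4486805498600006, 0.245151549577713), 0.04335780814290047)
```

View pics/w4.png

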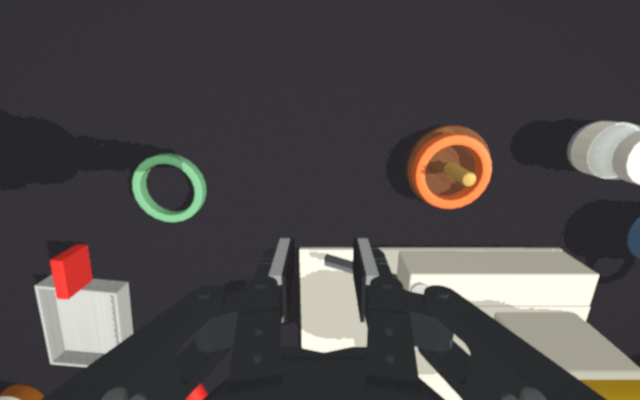

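The bangle sits round the post at (450,168). Next is the tray. At its present spot a leaned grasp would fold the arm too far, so I'll do it in stages:
1. Pinch the handle upright.
2. Set the nose in the bay mouth.
3. Regrasp leaned and push home.

First I'll turn the tool so that the handle side suits joint 7.

servo_tool --pt "3 -1 -3 0 0 0 8.5" --pt "3 -2 -6 0 0 0 17" --pt "3 -3 -9 0 0 0 25.5" --pt "4 -4 -12 0 0 0 34" --pt "4 -5 -15 0 0 0 42.5" --pt "4 -6 -18 0 0 0 51" --pt "4 -7 -21 0 0 0 59.5" --pt "4 -8 -24 0 0 0 68" --pt "4 -10 -27 0 0 0 76.5" --pt "4 -11.3 -29.5 0 0 0 85"

```text
clock: 7.65
position: [0.4887, -0.195, 0.1966]
tool_rot: [3.141, 0.0, 1.48]
force: [0.4, 1.1, 0.4]
grip_width: 0.04
finger_force: 0.0
```

servo_tool --pt "4 0 0 0 0 0 8.5" --pt "4 0 0 0 0 0 17" --pt "4 0 0 0 0 0 25.5" --pt "4 0 0 0 0 0 34" --pt "4 0 0 0 0 0 42.5" --pt "4 0 0 0 0 0 51" --pt "4 0 0 0 0 0 59.5" --pt "4 0 0 0 0 0 68" --pt "4 0 0 0 0 0 76.5" --pt "4 0 0 0 0 0 85"

```text
clock: 8.65
position: [0.4882, -0.193, 0.1964]
tool_rot: [-3.141, -0.0, -0.003]
force: [-0.1, 0.3, 0.6]
grip_width: 0.0398
finger_force: 0.0
```

servo_tool --pt "4 0 0 0 0 0 8.5" --pt "4 0 0 0 0 0 16.5" --pt "4 0 0 0 0 0 16.5" --pt "4 0 0 0 0 0 16.5" --pt "4 0 0 0 0 0 16.5"

```text
clock: 9.15
position: [0.4879, -0.1932, 0.1964]
tool_rot: [-3.141, -0.0, -0.282]
force: [0.5, -0.0, 0.2]
grip_width: 0.0401
finger_force: 0.0
```

```bash
python3 - <<'E'
from h import *
from workcell import bot
s=bot.observe();f=bot.grab_frame("wrist");cv2.imwrite("pics/w5.png",f["frame"]);print(s["position"],s["tool_rot"],s["qpos"])
b=big(mask(f,(0,150,60),(8,255,255)));print(cv2.minAreaRect(b))
q=cv2.minAreaRect(cast(f,b,.044,s)[:,:2].astype(np.float32));print(q,cv2.boxPoints(q))
E
```

```text
[ 0.48794719 -0.19319431  0.19635572] [-3.14131053e+00 -1.41209575e-04 -2.81527227e-01] [-0.4272699   0.63971245  1.02991687  1.93198369 -0.67344981  0.96307112
 -0.92399015]
((327.5, 171.5), (51.0, 15.0), 90.0)
((0.4932484030723572, -0.19929668307304382), (0.014966089278459549, 0.05163147300481796), 73.62319946289062) [[ 0.4663702  -0.19919729]
 [ 0.5159069  -0.21375495]
 [ 0.5201266  -0.19939607]
 [ 0.47058994 -0.18483841]]
```

View pics/w5.png

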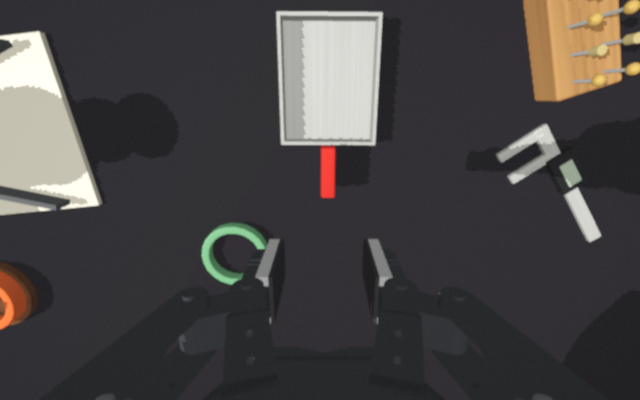

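The wrist view shows the handle at (327,171), the pan above it, and clear bench around the handle. The measured handle is 51.6 x 15 mm, which matches the given size. I'll go over it and pinch.

```bash
python3 - <<'E'
from h import *
from workcell import bot
s=bot.observe();print(rel(s,[.4870,-.1975,.012],down(-16.4)))
E
```

```text
(array([ 0.03,  0.44, 18.44]), array([-0.02, -0.01,  0.22]))
```

servo_tool --pt "4 0 0.4 4 0 0 0" --pt "4 0 0.4 9 0 0 0" --pt "4 0 0.4 13 0 0 0" --pt "4 0 0.4 16 0 0 0" --pt "4 0 0.4 18 0 0 0" --pt "4 0 0.4 18.4 0 0 0" --pt "1 0 0.4 18.4 0 0 0" --pt "1 0 0.4 18.4 0 0 0" --pt "1 0 0.4 18.4 0 0 0" --pt "1 0 0.4 18.4 0 0 0" --force 80

```text
clock: 10.2
position: [0.4872, -0.1974, 0.0134]
tool_rot: [3.141, -0.002, -0.285]
force: [-2.9, -1.4, 10.8]
grip_width: 0.0129
finger_force: 78.7
```

servo_tool --pt "1 0 0 0 0 0 0" --pt "1 0 0 -1 0 0 0" --pt "1 0 0 -3 0 0 0" --pt "1 0 0 -5 0 0 0" --pt "1 0 0 -6 0 0 0" --pt "1 0 0 -6 0 0 0"

```text
clock: 10.8
position: [0.4875, -0.1969, 0.0736]
tool_rot: [-3.141, -0.002, -0.284]
force: [0.8, -0.2, -2.1]
grip_width: 0.0128
finger_force: 78.1
```

```bash
python3 - <<'E'
from h import *
from workcell import bot
s=bot.observe();print(s["position"],s["tool_rot"],s["qpos"],s["grip_width"],s["force"])
p=GO+GR.apply([-.175,0,.09]);print(p,rel(s,p,down(80.2)))
E
```

```text
[ 0.48745006 -0.19691841  0.0735522 ] [-3.14123911e+00 -2.00308485e-03 -2.84295629e-01] [-0.2806989   0.78865921  0.81458828  2.01076791 -0.87822158  0.73570102
 -0.76603246] 0.012751426659966205 [ 0.78995918 -0.22181116 -2.12049323]
[ 0.60181334 -0.01054638  0.09      ] (array([  5.75, -21.1 ,  -1.63]), array([ 8.000e-02, -1.000e-01, -9.649e+01]))
```

servo_tool --pt "1 0.5 -2 -1.6 0 0 -8" --pt "1 1 -4 -1.6 0 0 -16" --pt "1 1.5 -6 -1.6 0 0 -24" --pt "1 2 -8 -1.6 0 0 -32" --pt "1 2.5 -10 -1.6 0 0 -40" --pt "1 3 -12 -1.6 0 0 -48" --pt "1 3.5 -14 -1.6 0 0 -56" --pt "1 4 -16 -1.6 0 0 -64" --pt "1 4.5 -18 -1.6 0 0 -72" --pt "1 5 -20 -1.6 0 0 -80"

```text
clock: 11.8
position: [0.5909, -0.0181, 0.0875]
tool_rot: [-3.141, 0.0, 1.117]
force: [0.3, 0.2, -1.9]
grip_width: 0.0129
finger_force: 78.3
```

```bash
python3 - <<'E'
from h import *
from workcell import bot
s=bot.observe();print(s["position"],s["tool_rot"],s["qpos"],s["grip_width"],s["force"])
p=GO+GR.apply([-.175,0,.09]);print(p,rel(s,p,down(80.2)))
E
```

```text
[ 0.59094724 -0.01812129  0.08750771] [-3.14067007e+00  1.08231126e-04  1.11738289e+00] [-0.41480036  0.72587758  0.51501848  1.82096939 -0.51205555  0.73138911
 -0.07129342] 0.012859893672735377 [ 0.27970955  0.18597749 -1.91040449]
[ 0.60181334 -0.01054638  0.09      ] (array([ 1.16,  0.64, -0.25]), array([ -0.05,  -0.  , -16.18]))
```

servo_tool --pt "1 0.6 0.3 0 0 0 -8.1" --pt "1 1.2 0.6 0 0 0 -16.2" --pt "1 1.2 0.6 0 0 0 -16.2" --pt "1 1.2 0.6 0 0 0 -16.2" --pt "1 1.2 0.6 0 0 0 -16.2"

```text
clock: 12.3
position: [0.6012, -0.0114, 0.088]
tool_rot: [-3.141, 0.0, 1.39]
force: [-0.4, -1.0, -1.6]
grip_width: 0.0129
finger_force: 78.3
```

```bash
python3 - <<'E'
from h import *
from workcell import bot
s=bot.observe();f=bot.grab_frame("wrist");cv2.imwrite("pics/w6.png",f["frame"]);print(s["position"],s["tool_rot"],s["qpos"]);pickle.dump((s,f),open("pics/w6.pkl","wb"))
E
```

```text
[ 0.60116985 -0.01144145  0.08795603] [-3.14099118e+00  2.27453078e-04  1.39009855e+00] [-0.37715287  0.71977362  0.44482075  1.79113639 -0.43879062  0.73079085
  0.12271378]
```

View pics/w6.png

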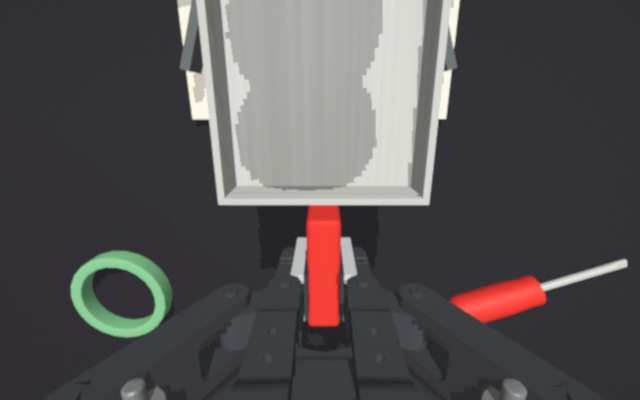

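The tray is squarely held with its handle at (323,270). The apron's front corners are at (192,119) and (444,118), nearly symmetric about it.

```bash
python3 - <<'E'
from h import *
s,f=pickle.load(open("pics/w6.pkl","rb"))
A=cast(f,[(192,119),(444,118)],.006,s);print(A,np.linalg.norm(A[0]-A[1]));d=A[1]-A[0];print(np.degrees(np.arctan2(d[1],d[0]))+90)
m=A.mean(0);o=m+.12*GR.apply([1,0,0]);print("origin",o)
zt=s["position"][2]-.0134+.024
T=cast(f,[(221,204),(428,204),(196,0),(449,0)],zt,s);print("tray rear corners",T,np.linalg.norm(T[0]-T[1]))
for p in T: print(GR.inv().apply(p-o)*1000)
print("tcp in grinder",GR.inv().apply(s["position"]-o)*1000)
h=cast(f,[(308,207),(340,207),(309,322),(339,322)],zt+.02,s)
for p in h: print("h",GR.inv().apply(p-o)*1000)
E
```

```text
[[0.52033064 0.06618358 0.006     ]
 [0.69724949 0.03439575 0.006     ]] 0.17975189439114794
79.81408310451266
origin [0.6292152  0.16853861 0.006     ]
tray rear corners [[0.56080575 0.02652382 0.09855603]
 [0.65399994 0.00942846 0.09855603]
 [0.57434267 0.10704442 0.09855603]
 [0.6682941  0.08976479 0.09855603]] 0.09474919113327629
[-151.58644129   43.2389511    92.55603116]
[-152.56980996  -51.50513688   92.55603116]
[-69.93669151  43.60493388  92.55603116]
[-70.97274477 -51.91670569  92.55603116]
tcp in grinder [-182.12736025   -2.99820318   81.95603116]
h [-146.20928465    2.28898273  112.55603116]
h [-146.33871088  -10.19081905  112.55603116]
h [-200.38386176    3.24019463  112.55603116]
h [-200.51689885  -10.05572606  112.55603116]
```

servo_tool --pt "1 1.0 -0.35 0 0 0 -0.4" --pt "1 1.8 -0.35 0 0 0 -0.4" --pt "1 1.8 -0.35 2 0 0 -0.4" --pt "1 1.8 -0.35 4 0 0 -0.4" --pt "1 1.8 -0.35 5.5 0 0 -0.4" --pt "1 1.8 -0.35 6.4 0 0 -0.4" --pt "1 1.8 -0.35 6.7 0 0 -0.4" --pt "1 1.8 -0.35 6.7 0 0 -0.4"

```text
clock: 13.15
position: [0.6014, 0.0072, 0.0213]
tool_rot: [-3.141, 0.0, 1.401]
force: [1.1, 0.2, -1.3]
grip_width: 0.013
finger_force: 78.4
```

servo_tool --pt "1 0.5 0 0 0 0 0" --pt "1 1 0 0 0 0 0" --pt "1 1.5 0 0 0 0 0" --pt "1 2.0 0 0 0 0 0" --pt "1 2.5 0 0 0 0 0" --pt "1 2.5 0 0 0 0 0"

```text
clock: 13.75
position: [0.6057, 0.033, 0.0213]
tool_rot: [-3.142, -0.0, 1.402]
force: [0.2, 0.2, -1.7]
grip_width: 0.0131
finger_force: 78.4
```

```bash
sed -i 's/^GO=.*/GO=np.array([.6292,.1685,0]);GR=Ro.from_euler("z",80.0,degrees=True)/' h.py; python3 - <<'E'
from h import *
from workcell import bot
s=bot.observe();f=bot.grab_frame("wrist");cv2.imwrite("pics/w7.png",f["frame"]);print(s["position"],GR.inv().apply(s["position"]-GO)*1000,s["tool_rot"],s["qpos"],s["force"])
f=bot.grab_frame("scene");cv2.imwrite("pics/s7.png",cv2.resize(f["frame"][180:320,240:440],None,fx=4,fy=4,interpolation=2))
E
```

```text
[0.60570499 0.03300784 0.02125436] [-137.51359295   -0.38989398   21.25435539] [-3.14156529e+00 -3.76987220e-04  1.40223059e+00] [-0.40873152  0.8224465   0.38539221  1.79389925 -0.49318679  0.62195196
  0.10386299] [ 0.17391065  0.182882   -1.73244491]
```

View pics/s7.png

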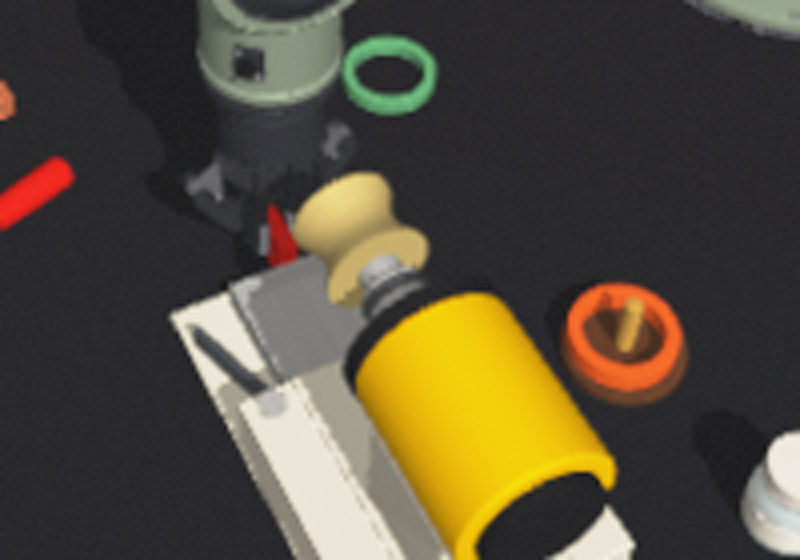

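The scene crop shows the tray nose in the mouth between the fences, the red handle outwards at (280,240), and the bangle round the post at (625,335). I'll set the tray down, open, lean the tool about the pinch point, and then close again.

servo_tool --pt "1 0 0 0.15 0 0 0" --pt "1 0 0 0.2 0 0 0" --pt "3.5 0 0 0.15 0 0 0" --pt "3.5 0 0 0 0 0 0" --pt "3.5 0 0 0 0 0 0" --pt "3.5 0 0 0 0 0 0"

```text
clock: 14.45
position: [0.6057, 0.0319, 0.0213]
tool_rot: [3.141, -0.0, 1.401]
force: [0.6, -0.5, 0.7]
grip_width: 0.035
finger_force: 0.0
```

servo_tool --pt "3.5 0.2 0 0 0 8.4 0" --pt "3.5 0.4 0 -0.1 0 16.8 0" --pt "3.5 0.6 0 -0.2 0 25.2 0" --pt "3.5 0.8 0 -0.3 0 33.6 0" --pt "3.5 0.8 0 -0.5 0 42 0" --pt "3.5 0.8 0 -0.5 0 42 0" --pt "3.5 0.8 0 -0.5 0 42 0" --pt "3.5 0.8 0 -0.5 0 42 0"

```text
clock: 15.25
position: [0.6067, 0.0383, 0.0256]
tool_rot: [-3.14, -0.732, 1.397]
force: [0.8, 1.0, 0.5]
grip_width: 0.0349
finger_force: 0.0
```

```bash
cat > st.py <<'E'
from h import *
from workcell import bot
s=bot.observe();R=GR.inv()*Ro.from_euler("xyz",s["tool_rot"])
p=GR.inv().apply(s["position"]-GO)*1000
print("tcp in grinder mm",p,"grasp",p-19*R.as_matrix()[:,2],"\n",np.round(R.as_matrix(),3).tolist(),"\n",s["qpos"],s["force"],s["grip_width"],s["finger_force"],s["clock"])
E
python3 st.py
```

```text
tcp in grinder mm [-132.15173279   -0.50427458   25.5791504 ] grasp [-144.85680032   -0.54734      39.70640791] 
 [[0.744, 0.002, 0.669], [0.001, -1.0, 0.002], [0.669, -0.001, -0.744]] 
 [ 0.37392256  0.90608035 -0.24708383  1.79264392 -0.89773352  0.71439424
  0.81183973] [0.78146747 1.03483033 0.53139411] 0.034902428262983495 0.0 15.25
```

servo_tool --pt "1 0 0 0 0 0 0" --pt "1 0 0 0 0 0 0" --pt "1 0 0 0 0 0 0" --pt "1 0 0 0 0 0 0" --pt "1 0 0 0 0 0 0" --force 50

```text
clock: 15.75
position: [0.607, 0.0407, 0.0267]
tool_rot: [3.141, -0.733, 1.403]
force: [0.2, 2.1, 4.0]
grip_width: 0.0132
finger_force: 50.2
```

servo_tool --pt "1 0.74 0 0.67 0 0 0" --pt "1 1.49 0 1.34 0 0 0" --pt "1 2.23 0 2.01 0 0 0" --pt "1 2.98 0 2.68 0 0 0" --pt "1 2.98 0 2.68 0 0 0"

```text
clock: 16.25
position: [0.6139, 0.0805, 0.0267]
tool_rot: [3.141, -0.733, 1.403]
force: [1.3, 2.2, 3.8]
grip_width: 0.013
finger_force: 50.2
```

```bash
python3 st.py
```

```text
tcp in grinder mm [-89.31115643  -0.25672665  26.69354785] grasp [-102.02955664   -0.32304505   40.80871338] 
 [[0.743, 0.006, 0.669], [0.005, -1.0, 0.003], [0.669, 0.001, -0.743]] 
 [ 0.32143402  0.90417261 -0.27449596  1.80212176 -0.93135145  0.66577886
  0.79143463] [1.30609418 2.22553815 3.7999776 ] 0.012997551834336341 50.178274512290955 16.25
```

servo_tool --pt "1 0.74 0 0.67 0 0 0" --pt "1 1.49 0 1.34 0 0 0" --pt "1 2.23 0 2.01 0 0 0" --pt "1 2.98 0 2.68 0 0 0" --pt "1 3.72 0 3.35 0 0 0" --pt "1 4.1 0 3.69 0 0 0" --pt "1 4.1 0 3.69 0 0 0"

```text
clock: 16.95
position: [0.6235, 0.1338, 0.0267]
tool_rot: [3.14, -0.733, 1.402]
force: [1.9, 2.3, 4.2]
grip_width: 0.0134
finger_force: 50.3
```

```bash
python3 st.py
```

```text
tcp in grinder mm [-35.13284912  -0.45275108  26.7045192 ] grasp [-47.84669691  -0.49867231  40.82386641] 
 [[0.743, 0.005, 0.669], [0.004, -1.0, 0.002], [0.669, 0.001, -0.743]] 
 [ 0.25186605  0.90727089 -0.30657717  1.80289405 -0.97297672  0.60369839
  0.75824639] [1.9443582  2.26213486 4.23989573] 0.013388148393836187 50.27550458908081 16.95
```

Now slowly, 2 mm per row, watching the force.

servo_tool --pt "1 0.15 0 0.13 0 0 0" --pt "1 0.3 0 0.27 0 0 0" --pt "1 0.45 0 0.4 0 0 0" --pt "1 0.6 0 0.54 0 0 0"

```text
clock: 17.35
position: [0.6252, 0.1402, 0.0267]
tool_rot: [3.14, -0.732, 1.4]
force: [-2.0, -8.9, 14.7]
grip_width: 0.0132
finger_force: 52.4
```

servo_tool --pt "1 0.15 0 0.13 0 0 0" --pt "1 0.3 0 0.27 0 0 0"

```text
clock: 17.55
position: [0.6259, 0.1442, 0.0267]
tool_rot: [3.14, -0.732, 1.401]
force: [-1.7, -9.2, 14.5]
grip_width: 0.0129
finger_force: 52.4
```

```bash
python3 st.py
```

```text
tcp in grinder mm [-24.54278964  -0.98495613  26.72371472] grasp [-37.2443157   -1.00375316  40.85420949] 
 [[0.744, 0.003, 0.669], [0.003, -1.0, 0.001], [0.669, 0.001, -0.744]] 
 [ 0.23722876  0.90803819 -0.31185177  1.80125273 -0.98107372  0.59112174
  0.7503357 ] [-1.74412586 -9.21643125 14.53036309] 0.012943489971693598 52.37304389476776 17.55
```

```bash
python3 - <<'E'
from h import *
from workcell import bot
s=bot.observe();f=bot.grab_frame("wrist");g=bot.grab_frame("scene");t=bot.grab_frame("top");pickle.dump((s,f,g,t),open("pics/w8.pkl","wb"))
b=big(mask(f,(0,150,60),(8,255,255)));print(cv2.contourArea(b),cv2.boundingRect(b),cv2.boxPoints(cv2.minAreaRect(b)).tolist())
hull=cv2.approxPolyDP(b,4,True)[:,0];print(hull.tolist())
print("predicted home top/bottom corners px")
for x in(-49,2):
  for z in(10,50):
    for y in(-7,7): print((x,y,z),proj(f,GR.apply([x/1e3,y/1e3,z/1e3])+GO,s).round(1).tolist())
for n,F,roi in(("scene",g,(290,215,345,262)),("top",t,(270,165,330,200))):
  m=mask(F,(0,180,80),(8,255,255),roi);c=cv2.findContours(m,0,1)[0];print(n,[(cv2.contourArea(k),cv2.boundingRect(k)) for k in c],proj(F,GR.apply([[-.049,0,.05],[-.02,0,.05]])+GO).round(1).tolist())
E
```

```text
3358.0 (307, 202, 33, 115) [[307.0, 202.0], [339.0, 202.0], [339.0, 316.0], [307.0, 316.0]]
[[312, 202], [307, 310], [314, 316], [333, 316], [339, 311], [337, 205]]
predicted home top/bottom corners px
(-49, -7, 10) [[333.7, 305.3]]
(-49, 7, 10) [[307.6, 305.2]]
(-49, -7, 50) [[336.7, 297.3]]
(-49, 7, 50) [[303.3, 297.2]]
(2, -7, 10) [[332.7, 216.1]]
(2, 7, 10) [[309.6, 216.1]]
(2, -7, 50) [[335.0, 187.6]]
(2, 7, 50) [[306.3, 187.5]]
scene [(13.0, (320, 256, 7, 6))] [[321.4, 256.5], [326.1, 264.3]]
top [(9.0, (290, 181, 9, 3))] [[296.6, 183.2], [289.0, 181.9]]
```

servo_tool --pt "1 0.15 0 0.13 0 0 0" --pt "1 0.22 0 0.2 0 0 0" --pt "1 0.22 0 0.2 0 0 0"

```text
clock: 18.0
position: [0.6264, 0.1473, 0.0267]
tool_rot: [3.14, -0.732, 1.401]
force: [-1.0, -6.0, 12.3]
grip_width: 0.0131
finger_force: 52.0
```

```bash
python3 st.py; python3 - <<'E'
from h import *
from workcell import bot
s=bot.observe();f=bot.grab_frame("wrist");pickle.dump((s,f),open("pics/w9.pkl","wb"))
b=big(mask(f,(0,150,60),(8,255,255)));print(cv2.boundingRect(b),cv2.approxPolyDP(b,4,True)[:,0].tolist())
for x in(-49,2):print(x,proj(f,GR.apply([[x/1e3,0,.01],[x/1e3,0,.05]])+GO,s).round(1).tolist())
E
```

```text
tcp in grinder mm [-21.34679172  -0.90194421  26.71644421] grasp [-34.05089451  -0.92439034  40.84461708] 
 [[0.744, 0.003, 0.669], [0.003, -1.0, 0.001], [0.669, 0.001, -0.744]] 
 [ 0.23310755  0.90848517 -0.31360423  1.80074497 -0.98316969  0.58796627
  0.74837564] [-1.00685046 -5.98163051 12.28271896] 0.013128330755740698 52.01652646064758 18.0
(307, 202, 33, 115) [[311, 202], [307, 310], [314, 316], [333, 316], [339, 311], [337, 205]]
-49 [[320.8, 311.6], [320.1, 305.3]]
2 [[321.2, 221.1], [320.8, 193.5]]
```

servo_tool --pt "1 0.07 0 0.07 0 0 0" --pt "1 0.15 0 0.13 0 0 0" --pt "1 0.15 0 0.13 0 0 0"

```text
clock: 18.35
position: [0.6267, 0.1485, 0.0267]
tool_rot: [3.14, -0.732, 1.4]
force: [-2.7, -11.6, 14.6]
grip_width: 0.0136
finger_force: 52.9
```

```bash
python3 st.py; python3 - <<'E'
from h import *
from workcell import bot
s=bot.observe();f=bot.grab_frame("wrist")
b=big(mask(f,(0,150,60),(8,255,255)));print(cv2.boundingRect(b),cv2.approxPolyDP(b,4,True)[:,0].tolist())
for x in(-49,2):print(x,proj(f,GR.apply([[x/1e3,0,.01],[x/1e3,0,.05]])+GO,s).round(1).tolist())
E
```

```text
tcp in grinder mm [-20.13345476  -0.99701629  26.6524492 ] grasp [-32.8273876   -1.01162601  40.78977057] 
 [[0.744, 0.003, 0.668], [0.003, -1.0, 0.001], [0.668, 0.001, -0.744]] 
 [ 0.23091033  0.90838399 -0.31382231  1.80064057 -0.98417526  0.58603649
  0.74695512] [ -2.66986567 -11.56654225  14.64206122] 0.01355890993095763 52.902461886405945 18.35
(307, 202, 33, 115) [[312, 202], [307, 310], [314, 316], [332, 316], [339, 311], [337, 205]]
-49 [[320.6, 314.0], [319.9, 308.4]]
2 [[321.1, 222.9], [320.6, 195.8]]
```

servo_tool --pt "1 0.07 0 0.07 0 0 0" --pt "1 0.15 0 0.13 0 0 0" --pt "1 0.22 0 0.2 0 0 0" --pt "1 0.22 0 0.2 0 0 0"

```text
clock: 18.8
position: [0.6269, 0.1489, 0.0258]
tool_rot: [3.14, -0.729, 1.398]
force: [-10.8, -27.5, 20.3]
grip_width: 0.0133
finger_force: 55.4
```

```bash
python3 st.py; python3 - <<'E'
from h import *
from workcell import bot
s=bot.observe();f=bot.grab_frame("wrist")
b=big(mask(f,(0,150,60),(8,255,255)));print(cv2.boundingRect(b),cv2.approxPolyDP(b,4,True)[:,0].tolist())
E
```

```text
tcp in grinder mm [-19.69952739  -1.17008716  25.83324093] grasp [-32.35336347  -1.16295321  40.00646857] 
 [[0.746, 0.001, 0.666], [0.001, -1.0, -0.0], [0.666, 0.001, -0.746]] 
 [ 0.22834409  0.908498   -0.3128573   1.80099483 -0.98501017  0.58253686
  0.74498612] [-10.81698705 -27.53989693  20.25011017] 0.013267276595322803 55.41108191013336 18.8
(307, 202, 33, 114) [[312, 202], [307, 311], [333, 315], [339, 312], [336, 203]]
```

The force rose to 27 N with no further travel, and the handle end appears at its home pixel row. The tray is against the stop, so I'll open and retract along the tool.

servo_tool --pt "3.5 0 0 0 0 0 0" --pt "3.5 0 0 0 0 0 0" --pt "3.5 0 0 0 0 0 0" --pt "3.5 0 0 0 0 0 0" --pt "3.5 0 0 -2 0 0 0" --pt "3.5 0 0 -4 0 0 0" --pt "3.5 0 0 -7 0 0 0" --pt "3.5 0 0 -11 0 0 0" --pt "3.5 0 0 -14 0 0 0" --pt "3.5 0 0 -14 0 0 0"

```text
clock: 19.85
position: [0.6119, 0.0578, 0.1328]
tool_rot: [3.136, -0.731, 1.401]
force: [0.5, 0.4, -0.7]
grip_width: 0.0348
finger_force: 0.0
```

```bash
python3 st.py; python3 - <<'E'
from h import *
from workcell import bot
s=bot.observe();f=bot.grab_frame("wrist");t=bot.grab_frame("top")
b=big(mask(f,(0,150,60),(8,255,255)));print(cv2.boundingRect(b),cv2.approxPolyDP(b,3,True)[:,0].tolist())
P=lambda z,uv:GR.inv().apply(cast(f,uv,z,s)-GO)*1000
h=b[np.argsort(b[:,1])];print("far edge@.05",P(.05,[h[:8].mean(0)]).round(1))
for x,z in((-49,.01),(-49,.05),(2,.05),(2,.03)):print(x,z,proj(f,GR.apply([[x/1e3,-.007,z],[x/1e3,.007,z]])+GO,s).round(1).tolist())
P=cast(t,big(mask(t,(3,120,100),(14,255,255),(245,212,282,250))),.028)[:,:2];print("bangle",cv2.minEnclosingCircle(P.astype(np.float32)))
E
```

```text
tcp in grinder mm [-112.03394647   -2.18007243  132.7629204 ] grasp [-124.72125797   -2.14008722  146.90613531] 
 [[0.744, 0.001, 0.668], [0.004, -1.0, -0.002], [0.668, 0.004, -0.744]] 
 [ 0.31386735  0.72117273 -0.20933811  1.79834157 -0.86294575  0.82706177
  0.64911139] [ 0.52856346  0.3582966  -0.66549198] 0.03484854706925635 0.0 19.85
(315, 155, 15, 64) [[316, 155], [316, 217], [327, 218], [328, 156]]
far edge@.05 [[-1.7 -0.7 50. ]]
-49 0.01 [[327.4, 218.7], [313.0, 218.6]]
-49 0.05 [[328.2, 202.7], [311.7, 202.7]]
2 0.05 [[327.9, 151.5], [312.6, 151.5]]
2 0.03 [[327.5, 162.5], [313.2, 162.5]]
bangle ((0.4515703320503235, 0.24492885172367096), 0.046340830624103546)
```

```bash
python3 -c "
from workcell import bot
print(bot.job_done())"
```

```text
the job is handed in; nothing more can be done
None
```

The orange bangle lies flat over the post on the stand and the tray is home against the stop (27 N on contact), both released; I handed the job in at about 20 s, and no verdict came back.

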